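# Sort two filter housings and hold the vacuum valve half open

### The job

Sort the two filter housings by the tag on top: set the green-tagged one down upright in the pocket of the green-striped test nest and the red-tagged one in the pocket of the red-striped reject nest, lowering them in rather than dropping them, and let go of both. Then press the yellow spring-loaded palm valve down with the fingers to half of its travel (12 mm, where the orange part of its stem has just gone in), never down to its stop, keep it there for two seconds, and finish while still holding it so. Leave the flask, wash bottle and beaker where they stand.

Things in the scene. Friction and masses are not known exactly. Their poses are not given: they have to be found in the camera images.
- housing_green: Pass filter housing: a loose upright white ribbed plastic cylinder 44 mm across, straight-sided up to 58 mm, then a grey neck 22 mm across, and on top a flat green tag disc 36 mm across; 80 mm tall in all, about 120 g. Stands upright on the bench at the start. Origin: centre of the underside, z up. Grip it round the white body (44 mm), 30 to 50 mm above its underside.
- housing_red: Reject filter housing: a loose upright white ribbed plastic cylinder 44 mm across, straight-sided up to 58 mm, then a grey neck 22 mm across, and on top a flat red tag disc 36 mm across; 80 mm tall in all, about 120 g. Stands upright on the bench at the start. Origin: centre of the underside, z up. Grip it round the white body (44 mm), 30 to 50 mm above its underside.
- test_nest: Test nest: a square aluminium block 100 x 100 x 30 mm, fixed to the bench, with a black pocket floor and green strips 14 mm wide along two edges of its top (its x ends) and one round pocket in the middle, 50 mm across and 18 mm deep (3 mm chamfer at the mouth). Origin: centre of the underside on the bench, z up; the pocket's axis is the block's z axis.
- test_nest_floor (a point): Centre of the floor of the test nest's pocket, 12 mm above the bench and 18 mm below the block's top. A seated housing's underside centre lies here.
- reject_nest: Reject nest: a square aluminium block 100 x 100 x 30 mm, fixed to the bench, with a black pocket floor and red strips 14 mm wide along two edges of its top (its x ends) and one round pocket in the middle, 50 mm across and 18 mm deep (3 mm chamfer at the mouth). Origin: centre of the underside on the bench, z up; the pocket's axis is the block's z axis.
- reject_nest_floor (a point): Centre of the floor of the reject nest's pocket, 12 mm above the bench and 18 mm below the block's top. A seated housing's underside centre lies here.
- valve_base: Palm valve's base: grey box 90 x 90 x 45 mm with a steel guide 34 mm across on top (to 55 mm above the bench) and brass ports at two sides, fixed to the bench. Origin: centre of the underside, z up. The stem stands on its z axis.
- valve (a joint): Travel of the palm valve, m, straight down: 0 released (up), 0.012 half way, 0.024 at its stop. A spring returns it: it starts to move at about 2.5 N, takes about 8.5 N at 12 mm and 14.5 N at the stop (500 N/m).
- valve_top (a point): Centre of the flat top of the valve's round yellow palm knob (42 mm across, 14 mm thick); 99 mm above the bench when released, 87 mm at half travel; moves with the knob. Under the knob 30 mm of stem (18 mm across) shows when released: the lower 12 mm orange, the upper 18 mm blue; the orange goes into the guide as it is pressed.
- flask: Bystander: conical clear-glass flask, 68 mm across the foot, 110 mm tall. Origin: centre of the underside. Leave alone.
- wash_bottle: Bystander: white plastic bottle with blue cap, 60 mm across, 150 mm tall. Origin: centre of the underside. Leave alone.
- beaker: Bystander: green-glass beaker, 72 mm across the rim, 80 mm tall. Origin: centre of the underside. Leave alone.
Not all that is in view belongs to the job. Leave any brown or turquoise look-alike of the housing_green alone.

How it is judged:
By the outcome, as a careful person would: the job done as asked, in the order asked, and still so for the second after the job is handed in, while the arm keeps its last pose, push and grip.
It also fails if it takes over 64 s, if anything falls off the work surface, if the arm or the gripper's body presses on something with over 40 N, if the wrist force passes 120 N, or if a joint passes its speed limit or range.

### The arm

A 7-joint arm with a two-finger parallel gripper is mounted at the origin on the work surface. World frame = base frame: x ahead of the robot, y to its left, z up, the work surface at z = 0. Lengths are in m, angles in rad, forces in N, time in s.
With the tool pointing down it reaches from about 0.425 to 1.025 m from the base axis. Payload 9.4 kg.
Tool frame: the origin (TCP) lies at the very end of the fingers, on their centre line; the grasp point (between the pads) lies 19 mm behind it; z points along the fingers, y is the line along which they close (so a half turn about z gives the same grasp; the last joint's range is limited). The gripper opens to 85 mm and grips with 20 to 120 N. Pads are 22 mm wide; open, the fingers measure 114 mm over their backs; the gripper's body (76 mm by 85 mm) begins 54 mm behind the grasp point. The pads swing forward as they close: fully open they stand 13 mm farther back than shut.
Start: joints at [1.063, 0.599, -0.003, 1.599, 0.002, 0.943, -0.08], TCP at [0.303, -0.659, 0.231] pointing down, gripper open.
Joint ranges: [-2.57, 2.57], [-0.35, 1.97], [-1.29, 1.29], [0.11, 2.56], [-1.05, 4.19], [0.11, 1.86], [-2.63, 2.63]. Speed limits (rad/s): [2.22, 2.22, 3.01, 3.01, 3.14, 3.14, 3.14].

### API

Orientations are given as a unit quaternion [x, y, z, w].
In Python, from rig import manip gives the robot as it stands.
- The arm moves only by the shell command python3 -m pendant 'ROWS' [OPENING]. ROWS is JSON, a list of rows, each a list of 6 numbers: the shift along the tool's x, y, z in m, then the turn, a rotation vector about the tool's x, y, z in degrees. In form: [[tx, ty, tz, wx, wy, wz], ...]. A call has 1 to 5 rows; each row is the pose to reach, as a shift and turn from the pose commanded when the call began, along the tool's axes at that moment; what a row does not reach only later rows make up. A row lasts 1/12 s, in which the tool goes at most 41.7 mm and 7.16 degrees, less where a joint would pass 70% of its speed; a pose out of reach is approached as far as the arm can. A call with a gripper value outside its range is refused whole. OPENING is the finger opening in m, from 0 to 0.0854, set as the call begins (- or left out, the last holds). The fingers move at their own pace and stop on an object; the grip force is fixed at half the most. Time passes only in rows, so rows that repeat a pose let the fingers close. It gives the time, the measured TCP pose, the force, the opening and the grip force at its end, in the units of the state.
- manip.read_state(): the state, without advancing time (a new reading comes with each control period).
- manip.capture(name): name is "scene" or "top" or "wrist"; returns a dict with "img" (420x560x3 uint8, red, green, blue), "depth" (420x560 float32, m along the optical axis (not along the pixel's ray), 0 where there is no reading), "fov_y" (degrees; the focal length in pixels is half the picture's height over the tangent of half this angle, whatever the lens; pixels are square), "cx", "cy" (the principal point, pixels), "rvec" (rotation vector, rad) and "tvec" (3), from world to camera coordinates, as OpenCV has them. Camera axes: x right, y down, z forward; pixel columns grow to the right and rows downward; lengths in m; the calibration is good to about 2 mm. A picture is of the moment at which its call begins.
- manip.job_done(): hands the job in; it is judged then, once.
The state is a dict: "time": time; "joint_positions": joint angles; "qvel": joint speeds; "effort": joint torques, N m; "position": TCP position; "ee_rot": TCP orientation; "ft_force": force on the tool from outside, world axes, zero at the start; "ft_torque": the same for the moment, N m; "grip_width": finger opening in m; "finger_force": force on a finger pad.
Only numpy, scipy, OpenCV 4.12 (cv2) and the standard library are available. Lean on these libraries where they do the work, as an engineer would, in place of code of your own. Each camera call takes 0.05 s, during which the arm holds its last target. There are 200 camera calls.

## Working session

There is one attempt and no reset: what is moved stays moved. The work goes in short steps, Python scripts to look and compute and a shell command to move; the robot and the scene stay as the last step left them, time stands still between calls to the robot, and variables do not carry over. Pictures are saved under pics/ and viewed, at most 10 in all, crops included, and the job is handed in when it is done.

```bash
ls; mkdir -p pics; cat > h.py <<'E'
import numpy as np,cv2
from rig import manip
from scipy.spatial.transform import Rotation as R
def cap(n,save=None):
    c=manip.capture(n)
    if save: cv2.imwrite('pics/'+save,c['img'][:,:,::-1])
    return c
def cloud(c):
    h,w=c['depth'].shape; f=h/2/np.tan(np.radians(c['fov_y'])/2)
    v,u=np.mgrid[:h,:w]; d=c['depth']
    P=np.stack([(u-c['cx'])/f*d,(v-c['cy'])/f*d,d],-1)
    M=cv2.Rodrigues(np.array(c['rvec'],float))[0]
    W=(P-np.array(c['tvec']).ravel())@M
    W[d==0]=np.nan
    return W
def st():
    s=manip.read_state();return s
def rel(target,yaw=None):
    s=st();r=R.from_quat(s['ee_rot']);return r.inv().apply(np.array(target)-s['position'])
E
python3 - <<'E'
from h import *
for n in('top','scene'):
    c=cap(n,n+'0.png');W=cloud(c);np.save(n+'.npy',W);cv2.imwrite(n+'.bmp',c['img'][:,:,::-1]);print(n,c['fov_y'],c['tvec'],c['rvec'])
s=st();print(s)
E
```

```text
pics
top 50.763628038749644 [-0.03846585  0.56287241  0.93381489] [ 2.18345774 -2.14084715  0.14238974]
scene 55.71987306161342 [ 0.03275223 -0.37403119  1.29192829] [ 1.73867911  1.83883197 -0.69779543]
{'time': 0.1, 'joint_positions': array([ 1.06329713,  0.60009714, -0.00257912,  1.6000185 ,  0.00177395,
        0.94294715, -0.07976721]), 'qvel': array([-6.78632133e-04, -1.65822133e-03,  6.72604881e-05, -1.87789786e-03,
        1.13618879e-03,  9.41472913e-04, -7.75453926e-04]), 'effort': array([ 3.43496635e-03, -7.77990818e+01,  1.56898052e+00, -2.58622634e+01,
        1.25688856e-02,  5.52964062e-03, -3.15528825e-05]), 'position': array([ 0.30259662, -0.65836775,  0.23047643]), 'ee_rot': array([ 9.76879530e-01,  2.13789255e-01, -2.02827012e-04, -7.05412608e-04]), 'ft_force': array([0.38952629, 0.34504806, 0.52531212]), 'ft_torque': array([-0.03093121, -0.02821684,  0.01457792]), 'finger_force': 0.0, 'grip_width': 0.08494086453960421}
```

View pics/top0.png

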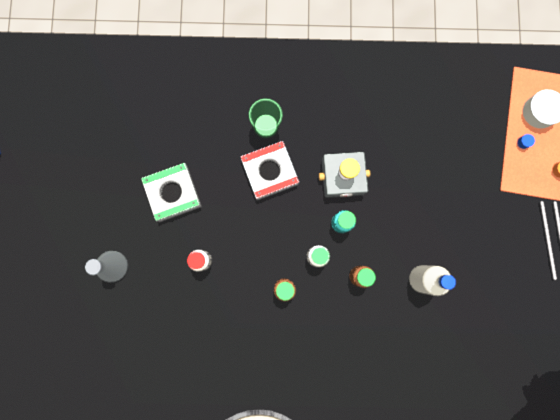

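View pics/scene0.png

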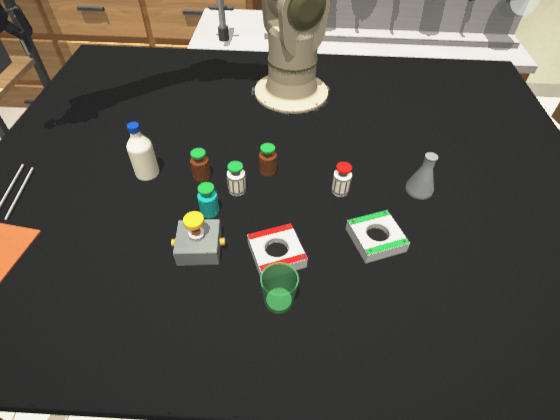

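The top view shows the white green-tagged housing at (319,256), the red-tagged one at (199,261), the green nest at (171,192), the red nest at (270,170) and the valve knob at (349,168). The look-alikes are at (285,291), (364,277) and (344,222). The scene view agrees.

```bash
python3 - <<'E'
from h import *
W=np.load('top.npy');img=cv2.imread('top.bmp');hsv=cv2.cvtColor(img,cv2.COLOR_BGR2HSV).astype(int)
H,S,V=hsv[...,0],hsv[...,1],hsv[...,2]
def box(u,v,r):
    m=np.zeros(H.shape,bool);m[v-r:v+r,u-r:u+r]=1;return m
g=(H>45)&(H<85)&(S>100)&(V>60);rd=((H<8)|(H>172))&(S>120)&(V>60);y=(H>20)&(H<35)&(S>120)&(V>60)
def tag(n,u,v,r,m,z0,z1):
    k=box(u,v,r)&m&(W[...,2]>z0)&(W[...,2]<z1);p=W[k]
    print(n,len(p),p.mean(0).round(4),'mid',((np.percentile(p,2,0)+np.percentile(p,98,0))/2).round(4),p.min(0).round(3),p.max(0).round(3))
tag('hg',319,256,16,g,.07,.09);tag('hr',199,261,16,rd,.07,.09)
tag('b1',285,291,16,g,.05,.1);tag('b2',364,277,16,g,.05,.1);tag('tq',344,222,16,g,.05,.1)
tag('knob',349,168,16,y,.09,.11)
def sq(n,u,v,r,z0,z1):
    k=box(u,v,r)&(W[...,2]>z0)&(W[...,2]<z1);p=W[k][:,:2].astype(np.float32)
    print(n,len(p),cv2.minAreaRect(p),np.nanmedian(W[k][:,2]))
sq('tn',171,192,34,.025,.036);sq('rn',270,170,34,.025,.036);sq('vb',345,175,30,.04,.05)
for n,u,v in(('flask',110,267),('wash',432,280),('beaker',265,120)):
    k=box(u,v,26)&(W[...,2]>.01);p=W[k];print(n,p.min(0).round(3),p.max(0).round(3))
print(R.from_quat(st()['ee_rot']).as_matrix().round(3))
E
```

```text
hg 187 [ 0.4582 -0.1172  0.0795] mid [ 0.4583 -0.1177  0.0794] [ 0.443 -0.133  0.075] [ 0.472 -0.101  0.084]
hr 228 [0.4443 0.1375 0.0802] mid [0.4445 0.1375 0.0804] [0.428 0.12  0.076] [0.459 0.155 0.085]
b1 245 [ 0.3849 -0.0461  0.0781] mid [ 0.3844 -0.046   0.0696] [ 0.365 -0.065  0.054] [ 0.404 -0.029  0.084]
b2 254 [ 0.4169 -0.212   0.079 ] mid [ 0.4162 -0.2122  0.0715] [ 0.397 -0.23   0.054] [ 0.435 -0.194  0.084]
tq 258 [ 0.5339 -0.1722  0.0773] mid [ 0.5351 -0.172   0.0694] [ 0.516 -0.192  0.055] [ 0.557 -0.155  0.084]
knob 26 [ 0.6274 -0.1691  0.0963] mid [ 0.6317 -0.1721  0.0959] [ 0.621 -0.189  0.091] [ 0.643 -0.156  0.1  ]
tn 1672 ((0.5947522521018982, 0.20906701683998108), (0.10110936313867569, 0.10067076981067657), 21.338285446166992) 0.03042764932689559
rn 1615 ((0.6489363312721252, -0.008635319769382477), (0.10064458101987839, 0.100337453186512), 22.076818466186523) 0.03033220613076466
vb 1279 ((0.6410098075866699, -0.17532604932785034), (0.09040480852127075, 0.09061044454574585), 5.390109539031982) 0.04463238919815629
flask [0.395 0.301 0.01 ] [0.461 0.359 0.114]
wash [ 0.385 -0.377  0.01 ] [ 0.444 -0.322  0.154]
beaker [ 0.702 -0.039  0.01 ] [0.793 0.036 0.084]
[[ 0.909  0.418 -0.001]
 [ 0.418 -0.909  0.001]
 [-0.    -0.001 -1.   ]]
```

```bash
cat >> h.py <<'E'
def plan(xyz,yawy):
    "shift (m) and rotvec (deg) in tool axes to put TCP at xyz, pointing down, tool y at yawy deg in world"
    s=st();r=R.from_quat(s['ee_rot']);a=np.radians(yawy)
    y=np.array([np.cos(a),np.sin(a),0]);z=np.array([0,0,-1.]);x=np.cross(y,z)
    t=R.from_matrix(np.c_[x,y,z])
    print('t=%.2f'%s['time'],s['position'].round(4),'F',s['ft_force'].round(1),'w %.4f'%s['grip_width'],'->',r.inv().apply(np.array(xyz)-s['position']).round(4),np.degrees((r.inv()*t).as_rotvec()).round(1))
E
python3 -c "
from h import *
plan([.458,-.117,.2],20)"
```

```text
t=0.10 [ 0.3026 -0.6584  0.2305] F [0.4 0.3 0.5] w 0.0849 -> [ 0.3673 -0.4269  0.0311] [ -0.1  -0.1 -85.3]
```

```bash
python3 -m pendant '[[0.367,-0.427,0.031,0,0,-85],[0.367,-0.427,0.031,0,0,-85],[0.367,-0.427,0.031,0,0,-85],[0.367,-0.427,0.031,0,0,-85],[0.367,-0.427,0.031,0,0,-85]]' 0.085; python3 -c "
from h import *
plan([.458,-.117,.2],20)"
```

```text
time: 0.52
position: [0.3601, -0.4568, 0.2195]
ee_rot: [0.862, 0.506, -0.0, -0.0]
ft_force: [0.4, -0.4, -0.0]
grip_width: 0.0851
finger_force: 0.0
t=0.52 [ 0.3601 -0.4568  0.2195] F [ 0.4 -0.4 -0. ] w 0.0851 -> [ 0.3444 -0.08    0.0196] [ -0.   -0.  -49.2]
```

```bash
python3 -m pendant '[[0.344,-0.08,0.02,0,0,-49],[0.344,-0.08,0.02,0,0,-49],[0.344,-0.08,0.02,0,0,-49],[0.344,-0.08,0.02,0,0,-49],[0.344,-0.08,0.02,0,0,-49]]' >/dev/null; python3 -c "
from h import *
plan([.458,-.117,.2],20)"
```

```text
t=0.93 [ 0.4188 -0.2574  0.208 ] F [ 0.8 -0.4  0.2] w 0.0850 -> [0.1349 0.0552 0.0079] [ -0.    0.  -13.4]
```

```bash
python3 -m pendant '[[0.135,0.055,0.008,0,0,-13.4],[0.135,0.055,0.008,0,0,-13.4],[0.135,0.055,0.008,0,0,-13.4],[0.135,0.055,0.008,0,0,-13.4],[0.135,0.055,0.008,0,0,-13.4]]' >/dev/null; python3 -c "
from h import *
plan([.458,-.117,.2],20)
c=cap('wrist','w1.png');W=cloud(c);hsv=cv2.cvtColor(c['img'],cv2.COLOR_RGB2HSV).astype(int)
H,S,V=[hsv[...,i] for i in range(3)]
m=((H>45)&(H<85)&(S>100)&(V>50)).astype(np.uint8)
n,l,s_,ce=cv2.connectedComponentsWithStats(m)
for i in range(1,n):
  if s_[i,4]>150:
    p=W[(l==i)];p=p[p[:,2]>.07]
    if len(p): print(ce[i].round(),len(p),np.nanmedian(p,0).round(4),((np.nanpercentile(p,1,0)+np.nanpercentile(p,99,0))/2).round(4))
"
```

```text
t=1.35 [ 0.4601 -0.114   0.2001] F [-0.3 -0.9  0.2] w 0.0851 -> [-0.0021 -0.003   0.0001] [ 0.1 -0.1  0.1]
[222. 100.] 1528 [ 0.3859 -0.0483  0.0814] [ 0.3861 -0.0487  0.0813]
[276. 206.] 1103 [ 0.458  -0.1192  0.0814] [ 0.4586 -0.1194  0.0813]
[206. 276.] 911 [ 0.4186 -0.2105  0.0813] [ 0.4182 -0.1772  0.147 ]
[328. 278.] 961 [ 0.5331 -0.1732  0.0812] [ 0.5337 -0.1742  0.0795]
```

View pics/w1.png

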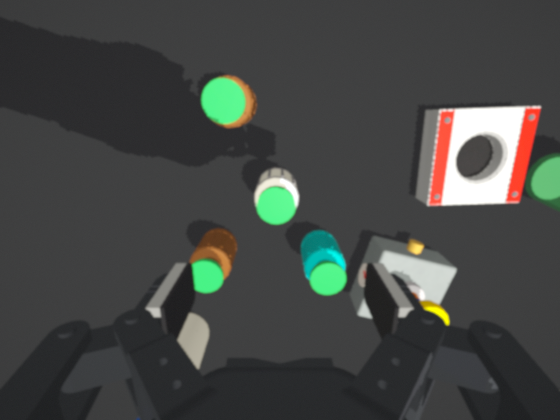

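The wrist view shows the white green-tagged housing at (276,206), at x .458, y −.119. The brown and turquoise ones beside it leave room for the fingers.

```bash
python3 -m pendant '[[-0.004,-0.002,0.02,0,0,0],[-0.004,-0.002,0.05,0,0,0],[-0.004,-0.002,0.075,0,0,0],[-0.004,-0.002,0.1,0,0,0],[-0.004,-0.002,0.1,0,0,0]]' >/dev/null; python3 -c "
from h import *
plan([.458,-.118,.024],20)"
```

```text
t=1.82 [ 0.4559 -0.1244  0.0967] F [-1.1  0.3 -0.7] w 0.0850 -> [0.0051 0.0045 0.0727] [-0.3 -0.1 -0.4]
```

```bash
python3 -m pendant '[[0.004,0.003,0,0,0,0],[0.004,0.003,0,0,0,0],[0.004,0.003,0,0,0,0]]' >/dev/null; python3 -c "
from h import *
plan([.458,-.118,.024],20)"
```

```text
t=2.07 [ 0.4604 -0.1188  0.1013] F [ 0.1 -0.   0.5] w 0.0851 -> [ 0.0017 -0.0021  0.0773] [ 0.1  0.1 -0.3]
```

```bash
python3 -m pendant '[[0.001,-0.002,0.02,0,0,0],[0.001,-0.002,0.045,0,0,0],[0.001,-0.002,0.065,0,0,0],[0.001,-0.002,0.077,0,0,0],[0.001,-0.002,0.077,0,0,0]]' >/dev/null; python3 -m pendant '[[0,0,0,0,0,0],[0,0,0,0,0,0]]' ;python3 -c "
from h import *
plan([.458,-.118,.024],20)"
```

```text
time: 2.65
position: [0.4581, -0.1187, 0.0242]
ee_rot: [0.576, 0.818, 0.0, 0.001]
ft_force: [-0.6, 0.4, -1.0]
grip_width: 0.0848
finger_force: 0.0
t=2.65 [ 0.4581 -0.1187  0.0242] F [-0.6  0.4 -1. ] w 0.0848 -> [0.0007 0.0002 0.0002] [ 0.1  0.1 -0.3]
```

```bash
python3 -m pendant '[[0,0,0,0,0,0],[0,0,0,0,0,0],[0,0,0,0,0,0],[0,0,0,0,0,0],[0,0,0,0,0,0]]' 0.03;python3 -m pendant '[[0,0,0,0,0,0],[0,0,0,0,0,0],[0,0,0,0,0,0],[0,0,0,0,0,0],[0,0,-0.005,0,0,0]]'; python3 -c "
from h import *
plan([.458,-.118,.16],20)"
```

```text
time: 3.07
position: [0.4577, -0.1187, 0.0239]
ee_rot: [0.576, 0.818, 0.0, 0.001]
ft_force: [-0.8, -0.4, 12.3]
grip_width: 0.0428
finger_force: 59.3
time: 3.48
position: [0.4574, -0.1184, 0.0281]
ee_rot: [0.576, 0.818, -0.0, -0.0]
ft_force: [0.3, 0.2, -1.8]
grip_width: 0.0427
finger_force: 60.9
t=3.48 [ 0.4574 -0.1184  0.0281] F [ 0.3  0.2 -1.8] w 0.0427 -> [ 0.0002  0.0007 -0.1319] [-0.   0.  -0.3]
```

```bash
python3 -m pendant '[[0,0,-0.03,0,0,0],[0,0,-0.065,0,0,0],[0,0,-0.1,0,0,0],[0,0,-0.125,0,0,0],[0,0,-0.13,0,0,0]]' >/dev/null; python3 -c "
from h import *
plan([.595,.209,.16],20)"
```

```text
t=3.90 [ 0.4586 -0.1188  0.162 ] F [ 0.5 -0.3 -2.4] w 0.0430 -> [0.2628 0.2388 0.0022] [ 0.2  0.2 -0.3]
```

```bash
python3 -m pendant '[[0.015,0.013,0.002,0,0,0],[0.045,0.04,0.002,0,0,0],[0.075,0.068,0.002,0,0,0],[0.105,0.095,0.002,0,0,0],[0.135,0.122,0.002,0,0,0]]' >/dev/null; python3 -m pendant '[[0.03,0.027,0,0,0,0],[0.06,0.054,0,0,0,0],[0.09,0.082,0,0,0,0],[0.115,0.105,0,0,0,0],[0.127,0.116,0,0,0,0]]' >/dev/null; python3 -m pendant '[[0,0,0,0,0,0],[0,0,0,0,0,0],[0,0,0,0,0,0]]' ;python3 -c "
from h import *
plan([.595,.209,.1],20)
c=cap('wrist','w2.png');
c=cap('top');cv2.imwrite('pics/t2.png',c['img'][100:300,100:380,::-1].repeat(2,0).repeat(2,1))
"
```

```text
time: 4.98
position: [0.5924, 0.2067, 0.1552]
ee_rot: [0.576, 0.817, -0.001, -0.0]
ft_force: [-0.1, 0.0, -1.6]
grip_width: 0.0425
finger_force: 61.4
t=4.98 [0.5924 0.2067 0.1552] F [-0.1  0.  -1.6] w 0.0425 -> [0.0013 0.0034 0.0552] [-0.1  0.1 -0.3]
```

View pics/w2.png

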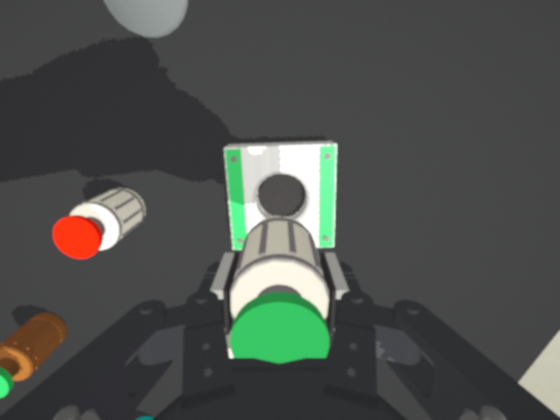

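The wrist view shows the green housing held upright, with its tag at (280,325). The test nest's pocket is at (281,193), and the red housing is at (80,236).

```bash
python3 - <<'E'
from h import *
c=cap('wrist');W=cloud(c);hsv=cv2.cvtColor(c['img'],cv2.COLOR_RGB2HSV).astype(int)
H,S,V=[hsv[...,i] for i in range(3)]
v,u=np.mgrid[:420,:560]
k=(W[...,2]>.026)&(W[...,2]<.035)&(u>200)&(u<350)&(v>120)&(v<260)
p=W[k][:,:2].astype(np.float32);print('nest',cv2.minAreaRect(p),np.median(W[k][:,2]))
k=(W[...,2]<.02)&(W[...,2]>.005)&(u>250)&(u<310)&(v>165)&(v<215);p=W[k];print('floor',len(p),p.mean(0),p.min(0),p.max(0))
k=(H>45)&(H<85)&(S>100)&(v>280)&(u>220)&(u<340);p=W[k];print('tag',len(p),np.nanmedian(p,0),(np.nanpercentile(p,1,0)+np.nanpercentile(p,99,0))/2)
k=((H<8)|(H>172))&(S>120)&(u<110)&(v>200)&(v<270);p=W[k];print('red',len(p),np.nanmedian(p,0),(np.nanpercentile(p,2,0)+np.nanpercentile(p,98,0))/2)
plan([.595,.209,.1],20)
E
```

```text
nest ((0.5939559936523438, 0.20643579959869385), (0.10035724937915802, 0.10061290860176086), 21.339309692382812) 0.03181646370154184
floor 1757 [0.59419787 0.2057714  0.01374045] [0.56943897 0.18193763 0.01152218] [0.61880167 0.22877281 0.01995462]
tag 5680 [0.59018101 0.21113621 0.21287457] [0.59230453 0.20926231 0.21864964]
red 1765 [0.44450348 0.13546322 0.08122455] [0.41937415 0.10596879 0.04182806]
t=5.13 [0.5929 0.2066 0.1559] F [ 0.7  0.2 -1.4] w 0.0427 -> [0.0016 0.0028 0.0559] [-0.1  0.1 -0.4]
```

```bash
python3 - <<'E'
from h import *
W=np.load('scene.npy');v,u=np.mgrid[:420,:560]
def sq(W,n,u0,v0,r,z0,z1):
    k=(abs(u-u0)<r)&(abs(v-v0)<r)&(W[...,2]>z0)&(W[...,2]<z1);p=W[k][:,:2].astype(np.float32);print(n,cv2.minAreaRect(p),np.median(W[k][:,2]))
sq(W,'tn',378,232,34,.026,.035);sq(W,'rn',277,247,34,.026,.035)
def tag(img,W,n,u0,v0,r,col,z0,z1):
    h=cv2.cvtColor(img,cv2.COLOR_BGR2HSV).astype(int);H,S=h[...,0],h[...,1]
    m=(H>45)&(H<85)&(S>100) if col=='g' else ((H<8)|(H>172))&(S>120)
    k=m&(abs(u-u0)<r)&(abs(v-v0)<r)&(W[...,2]>z0)&(W[...,2]<z1);p=W[k];print(n,len(p),((p.min(0)+p.max(0))/2).round(4),p.mean(0).round(4))
im=cv2.imread('scene.bmp');tag(im,W,'hg',236,168,12,'g',.077,.09);tag(im,W,'hr',343,169,12,'r',.077,.09)
c=cap('scene','s2.png');W2=cloud(c);sq(W2,'tn now',378,232,34,.026,.035)
img=c['img'][:,:,::-1].copy()
h=cv2.cvtColor(img,cv2.COLOR_BGR2HSV).astype(int)
k=(W2[...,2]>.13)&(W2[...,2]<.19)&(h[...,1]<60)&(h[...,2]>120)&(abs(u-360)<80)&(abs(v-160)<90)&(abs(W2[...,1]-.21)<.03)&(abs(W2[...,0]-.6)<.03)
p=W2[k];print('body',len(p),p.min(0).round(4),p.max(0).round(4))
plan([.595,.209,.1],20)
E
```

```text
tn ((0.5932124257087708, 0.20673419535160065), (0.10261175781488419, 0.10138031095266342), 21.61767578125) 0.03166285518871813
rn ((0.6641541123390198, -0.0036578699946403503), (0.13942772150039673, 0.10059823095798492), 22.03101348876953) 0.03148528823510216
hg 147 [ 0.4591 -0.1187  0.0808] [ 0.4599 -0.1185  0.0812]
hr 146 [0.4434 0.1351 0.0807] [0.4461 0.1351 0.0813]
tn now ((0.5939059257507324, 0.20736351609230042), (0.10181829333305359, 0.10252481698989868), 22.09406280517578) 0.031630680779282806
body 306 [0.5812 0.1846 0.1322] [0.623  0.2275 0.1899]
t=5.18 [0.593  0.2068 0.156 ] F [-0.   0.6 -1.3] w 0.0425 -> [0.0014 0.0026 0.056 ] [-0.   0.  -0.4]
```

View pics/s2.png

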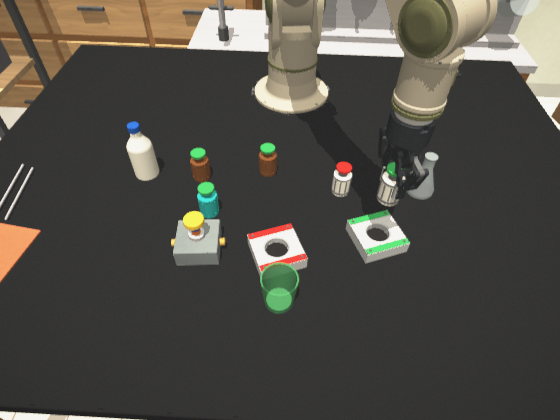

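The scene view shows the held housing upright at (390,185). The scene and wrist cameras put the nest at (.594,.207), so the top camera is about 2 mm high in y.

```bash
python3 -m pendant '[[0,0.001,0.02,0,0,0],[0,0.001,0.045,0,0,0],[0,0.001,0.07,0,0,0],[0,0.001,0.085,0,0,0],[0,0.001,0.09,0,0,0]]' >/dev/null; python3 -m pendant '[[0,0,0,0,0,0],[0,0,0,0,0,0],[0,0,0,0,0,0]]' ;python3 -c "
from h import *
plan([.594,.207,.036],20)
"
```

```text
time: 5.85
position: [0.5948, 0.2089, 0.0673]
ee_rot: [0.576, 0.818, 0.001, 0.0]
ft_force: [0.6, -0.0, -1.5]
grip_width: 0.0428
finger_force: 61.4
t=5.85 [0.5948 0.2089 0.0673] F [ 0.6 -0.  -1.5] w 0.0428 -> [-0.0015 -0.0014  0.0312] [ 0.1 -0.  -0.3]
```

```bash
python3 -m pendant '[[-0.0015,-0.0015,0.003,0,0,0],[-0.0015,-0.0015,0.008,0,0,0],[-0.0015,-0.0015,0.012,0,0,0],[-0.0015,-0.0015,0.016,0,0,0],[-0.0015,-0.0015,0.018,0,0,0]]' ;python3 -c "
from h import *
plan([.594,.207,.036],20)
"
```

```text
time: 6.27
position: [0.5929, 0.2068, 0.0474]
ee_rot: [0.576, 0.818, -0.0, -0.0]
ft_force: [0.5, -0.6, -2.2]
grip_width: 0.0427
finger_force: 61.4
t=6.27 [0.5929 0.2068 0.0474] F [ 0.5 -0.6 -2.2] w 0.0427 -> [-0.0002  0.0011  0.0114] [-0.   0.  -0.3]
```

```bash
python3 -m pendant '[[0,0.0005,0.003,0,0,0],[0,0.001,0.006,0,0,0],[0,0.001,0.008,0,0,0],[0,0.001,0.009,0,0,0],[0,0.001,0.01,0,0,0]]'; python3 -m pendant '[[0,0,0.001,0,0,0],[0,0,0.002,0,0,0],[0,0,0.002,0,0,0]]';python3 -c "
from h import *
plan([.594,.207,.036],20)
"
```

```text
time: 6.68
position: [0.5941, 0.2072, 0.0378]
ee_rot: [0.576, 0.818, -0.0, -0.0]
ft_force: [0.5, 0.4, -1.0]
grip_width: 0.0431
finger_force: 61.4
time: 6.93
position: [0.5941, 0.2072, 0.0361]
ee_rot: [0.576, 0.818, 0.0, 0.0]
ft_force: [0.2, -0.3, -2.2]
grip_width: 0.0426
finger_force: 61.7
t=6.93 [0.5941 0.2072 0.0361] F [ 0.2 -0.3 -2.2] w 0.0426 -> [-0.0001 -0.0002  0.0001] [ 0.   0.  -0.3]
```

```bash
python3 -m pendant '[[0,0,0.0005,0,0,0],[0,0,0.001,0,0,0],[0,0,0.001,0,0,0]]'|grep -E 'pos|ft'; python3 -m pendant '[[0,0,0.0005,0,0,0],[0,0,0.001,0,0,0],[0,0,0.001,0,0,0]]'|grep -E 'pos|ft'
```

```text
position: [0.5942, 0.2073, 0.036]
ft_force: [-2.6, -0.4, 9.3]
position: [0.5942, 0.2073, 0.0359]
ft_force: [-4.7, -1.8, 19.4]
```

```bash
python3 -m pendant '[[0,0,-0.001,0,0,0],[0,0,-0.0015,0,0,0]]'|grep -E 'pos|ft'; python3 -m pendant '[[0,0,0,0,0,0],[0,0,0,0,0,0],[0,0,0,0,0,0],[0,0,0,0,0,0],[0,0,0,0,0,0]]' 0.08; python3 -m pendant '[[0,0,-0.01,0,0,0],[0,0,-0.04,0,0,0],[0,0,-0.075,0,0,0],[0,0,-0.105,0,0,0],[0,0,-0.13,0,0,0]]'|grep -E 'pos|ft'
python3 -c "
from h import *
plan([.4447,.1355,.165],20)
c=cap('scene');W=cloud(c);im=c['img'][:,:,::-1];cv2.imwrite('pics/s3.png',cv2.resize(im[100:300,280:460],None,fx=3,fy=3))
"
```

```text
position: [0.5943, 0.2073, 0.036]
ft_force: [-0.6, -0.0, 0.4]
time: 8.02
position: [0.5941, 0.2072, 0.0353]
ee_rot: [0.576, 0.818, -0.0, -0.0]
ft_force: [0.5, -0.0, -0.2]
grip_width: 0.0799
finger_force: 0.0
position: [0.5943, 0.2075, 0.1685]
ft_force: [-0.6, -0.8, -0.8]
t=8.43 [0.5943 0.2075 0.1685] F [-0.6 -0.8 -0.8] w 0.0795 -> [-0.0173 -0.1651  0.0032] [ 0.1 -0.  -0.3]
```

View pics/s3.png

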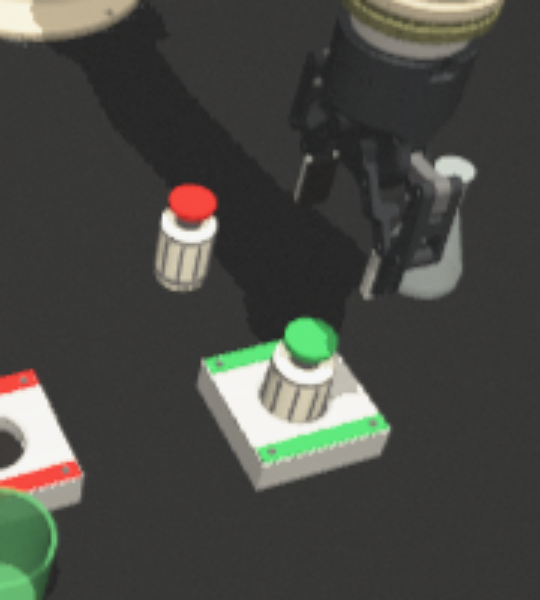

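The green housing is seated upright in the green-striped nest (crop (300,370)) and released. The red one stands free at (185,240).

```bash
python3 -m pendant '[[-0.003,-0.03,0.003,0,0,0],[-0.007,-0.07,0.003,0,0,0],[-0.011,-0.11,0.003,0,0,0],[-0.015,-0.145,0.003,0,0,0],[-0.017,-0.165,0.003,0,0,0]]' >/dev/null; python3 -m pendant '[[0,0,0.01,0,0,0],[0,0,0.03,0,0,0],[0,0,0.05,0,0,0],[0,0,0.06,0,0,0],[0,0,0.06,0,0,0]]' 0.085 >/dev/null;python3 -c "
from h import *
plan([.4447,.1355,.024],20)"
```

```text
t=9.32 [0.4437 0.1354 0.1013] F [-0.6  0.5  0.7] w 0.0850 -> [-0.0002  0.0011  0.0773] [-0.1  0.  -0.3]
```

```bash
python3 -m pendant '[[0,0.001,0.02,0,0,0],[0,0.001,0.045,0,0,0],[0,0.001,0.065,0,0,0],[0,0.001,0.077,0,0,0],[0,0.001,0.077,0,0,0]]' >/dev/null; python3 -m pendant '[[0,0,0,0,0,0],[0,0,0,0,0,0]]'|grep -E 'pos|ft'; python3 -m pendant '[[0,0,0,0,0,0],[0,0,0,0,0,0],[0,0,0,0,0,0],[0,0,0,0,0,0],[0,0,0,0,0,0]]' 0.03|grep -E 'pos|ft|grip'; python3 -m pendant '[[0,0,0,0,0,0],[0,0,0,0,0,0],[0,0,0,0,0,0],[0,0,0,0,0,0],[0,0,-0.005,0,0,0]]'; python3 -m pendant '[[0,0,-0.03,0,0,0],[0,0,-0.065,0,0,0],[0,0,-0.1,0,0,0],[0,0,-0.125,0,0,0],[0,0,-0.13,0,0,0]]' >/dev/null
python3 -c "
from h import *
plan([.6485,-.0105,.16],20)"
```

```text
position: [0.4459, 0.1361, 0.0265]
ft_force: [-0.4, -0.3, 0.4]
position: [0.4458, 0.1358, 0.0264]
ft_force: [-1.4, -0.1, 11.4]
grip_width: 0.0424
time: 10.73
position: [0.4454, 0.1359, 0.0306]
ee_rot: [0.576, 0.818, -0.0, 0.0]
ft_force: [0.6, 0.7, -0.8]
grip_width: 0.0422
finger_force: 60.8
t=11.15 [0.4467 0.1362 0.1645] F [-0.6  0.2 -1.3] w 0.0426 -> [-0.2061  0.1407  0.0053] [ 0.3  0.  -0.3]
```

```bash
python3 -m pendant '[[-0.015,0.01,0.004,0,0,-4],[-0.045,0.03,0.004,0,0,-11],[-0.075,0.05,0.004,0,0,-18],[-0.1,0.068,0.004,0,0,-25],[-0.125,0.085,0.004,0,0,-32]]' >/dev/null
python3 -c "
from h import *
plan([.6485,-.0105,.16],85)"
```

```text
t=11.57 [0.5686 0.0453 0.156 ] F [ 0.4  0.1 -0.8] w 0.0424 -> [-0.0973  0.0052 -0.004 ] [ -0.  -0. -33.]
```

```bash
python3 -m pendant '[[-0.025,0.001,-0.002,0,0,-7],[-0.05,0.003,-0.004,0,0,-14],[-0.073,0.004,-0.004,0,0,-21],[-0.088,0.005,-0.004,0,0,-28],[-0.097,0.005,-0.004,0,0,-33]]' >/dev/null;  python3 -m pendant '[[0,0,0,0,0,0],[0,0,0,0,0,0],[0,0,0,0,0,0]]' >/dev/null
python3 - <<'E'
from h import *
c=cap('wrist','w4.png');W=cloud(c);hsv=cv2.cvtColor(c['img'],cv2.COLOR_RGB2HSV).astype(int)
k=(W[...,2]>.026)&(W[...,2]<.035)&(abs(W[...,0]-.648)<.075)&(abs(W[...,1]+.01)<.075)
p=W[k][:,:2].astype(np.float32);print('nest',cv2.minAreaRect(p))
plan([.6485,-.0105,.16],85)
E
```

```text
nest ((0.6480176448822021, -0.010912768542766571), (0.10043880343437195, 0.1001528948545456), 22.040241241455078)
t=12.28 [ 0.6459 -0.0085  0.1603] F [0.8 0.  0.1] w 0.0427 -> [-0.0028 -0.0018  0.0003] [-0.  -0.  -0.4]
```

View pics/w4.png

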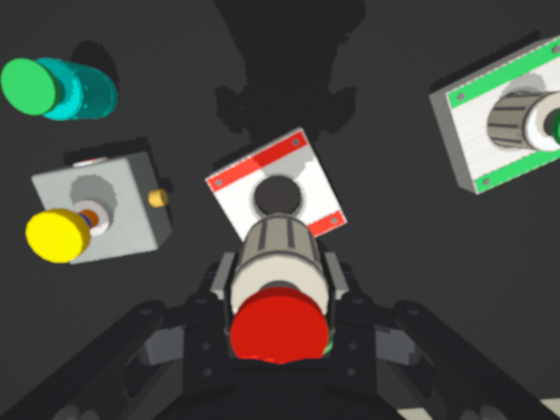

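The red housing is held upright, with its tag at (280,325), above the red nest, whose pocket is at (278,195). The valve knob is at (58,237). The nest centre comes out at (.648,−.011).

```bash
python3 -m pendant '[[-0.002,-0.002,0.02,0,0,0],[-0.002,-0.002,0.045,0,0,0],[-0.002,-0.002,0.07,0,0,0],[-0.002,-0.002,0.085,0,0,0],[-0.002,-0.002,0.09,0,0,0]]' >/dev/null; python3 -m pendant '[[0,0,0,0,0,0],[0,0,0,0,0,0],[0,0,0,0,0,0]]' ;python3 -c "
from h import *
plan([.648,-.011,.0385],85)
"
```

```text
time: 12.95
position: [0.6494, -0.011, 0.0719]
ee_rot: [0.046, 0.999, 0.0, 0.001]
ft_force: [-0.0, 0.4, -0.9]
grip_width: 0.0427
finger_force: 61.2
t=12.95 [ 0.6494 -0.011   0.0719] F [-0.   0.4 -0.9] w 0.0427 -> [ 0.0014 -0.0001  0.0334] [ 0.   0.1 -0.3]
```

```bash
python3 -m pendant '[[0.001,0,0.003,0,0,0],[0.001,0,0.008,0,0,0],[0.001,0,0.013,0,0,0],[0.001,0,0.018,0,0,0],[0.001,0,0.02,0,0,0]]' ;python3 -c "
from h import *
plan([.648,-.011,.0385],85)
"
```

```text
time: 13.37
position: [0.6473, -0.0116, 0.0496]
ee_rot: [0.046, 0.999, -0.0, -0.0]
ft_force: [0.2, -0.6, -1.5]
grip_width: 0.0426
finger_force: 61.2
t=13.37 [ 0.6473 -0.0116  0.0496] F [ 0.2 -0.6 -1.5] w 0.0426 -> [-0.0007  0.0006  0.0111] [-0.  -0.1 -0.3]
```

```bash
python3 -m pendant '[[-0.0005,0.0005,0.003,0,0,0],[-0.0005,0.0005,0.006,0,0,0],[-0.0005,0.0005,0.008,0,0,0],[-0.0005,0.0005,0.009,0,0,0],[-0.0005,0.0005,0.01,0,0,0]]'|grep -E 'pos|ft'; python3 -m pendant '[[0,0,0.0005,0,0,0],[0,0,0.001,0,0,0],[0,0,0.001,0,0,0]]'|grep -E 'pos|ft'; python3 -m pendant '[[0,0,0.0005,0,0,0],[0,0,0.0005,0,0,0]]'|grep -E 'pos|ft'
```

```text
position: [0.6482, -0.0109, 0.0404]
ft_force: [-0.5, -0.1, -0.3]
position: [0.6482, -0.0109, 0.0395]
ft_force: [-0.2, -0.5, -1.6]
position: [0.6482, -0.011, 0.0391]
ft_force: [-0.3, -0.4, -1.1]
```

```bash
python3 -m pendant '[[0,0,0.0005,0,0,0],[0,0,0.001,0,0,0],[0,0,0.001,0,0,0]]'|grep -E 'pos|ft'
```

```text
position: [0.6483, -0.0109, 0.0385]
ft_force: [-1.8, -0.9, 4.5]
```

```bash
python3 -m pendant '[[0,0,0,0,0,0],[0,0,0,0,0,0],[0,0,0,0,0,0],[0,0,0,0,0,0],[0,0,0,0,0,0]]' 0.075; python3 -m pendant '[[0,0,-0.01,0,0,0],[0,0,-0.04,0,0,0],[0,0,-0.075,0,0,0],[0,0,-0.105,0,0,0],[0,0,-0.13,0,0,0]]'|grep -E 'pos|ft'
python3 - <<'E'
from h import *
c=cap('wrist');cv2.imwrite('pics/w5.png',c['img'][:,:,::-1]);W=cloud(c);hsv=cv2.cvtColor(c['img'],cv2.COLOR_RGB2HSV).astype(int)
H,S,V=[hsv[...,i] for i in range(3)]
k=(H>20)&(H<35)&(S>120)&(W[...,2]>.09)&(W[...,2]<.11)&(abs(W[...,1]+.175)<.05)
p=W[k];print('knob',len(p),np.median(p,0),(np.percentile(p,1,0)+np.percentile(p,99,0))/2,p.min(0),p.max(0))
k=(W[...,2]>.042)&(W[...,2]<.048)&(abs(W[...,0]-.641)<.06)&(abs(W[...,1]+.177)<.06)
print('vb',cv2.minAreaRect(W[k][:,:2].astype(np.float32)))
plan([.6405,-.177,.17],85)
E
```

```text
time: 14.87
position: [0.6482, -0.011, 0.0379]
ee_rot: [0.046, 0.999, 0.0, -0.0]
ft_force: [-0.1, -0.3, 0.2]
grip_width: 0.075
finger_force: 0.0
position: [0.6485, -0.0105, 0.1711]
ft_force: [-0.3, -0.1, -0.5]
knob 2357 [ 0.63834402 -0.17438535  0.09998581] [ 0.63953113 -0.1767935   0.09621506] [ 0.61970738 -0.19872242  0.09001251] [ 0.66069687 -0.15642386  0.10290783]
vb ((0.6403785943984985, -0.17747843265533447), (0.0898718535900116, 0.09048756957054138), 5.021064281463623)
t=15.33 [ 0.6504 -0.0099  0.1755] F [1.7 0.7 2.4] w 0.0747 -> [-0.0055 -0.1673  0.0053] [ 0.1  0.4 -0.3]
```

View pics/w5.png

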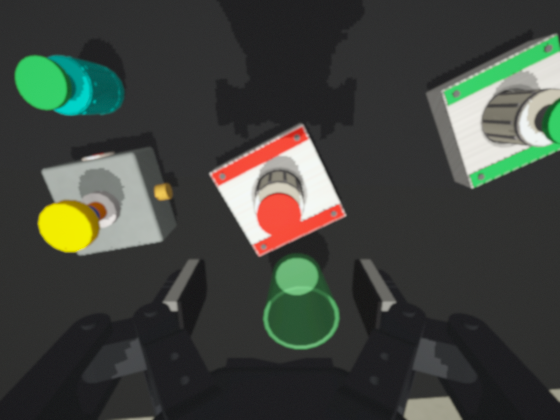

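Red housing is seated upright in the red-striped nest at (278,200), clear of the open fingers, and the beaker hasn't moved. Next is the valve, with the knob at (68,226).

```bash
python3 -m pendant '[[-0.001,-0.025,0,0,0,0],[-0.003,-0.06,0,0,0,0],[-0.004,-0.1,0.002,0,0,0],[-0.005,-0.135,0.004,0,0,0],[-0.006,-0.167,0.005,0,0,0]]' 0 >/dev/null; python3 -m pendant '[[0,0,0.02,0,0,0],[0,0,0.04,0,0,0],[0,0,0.05,0,0,0],[0,0,0.05,0,0,0],[0,0,0.05,0,0,0]]'
python3 -c "
from h import *
plan([.6402,-.1773,.101],85)"
```

```text
time: 16.17
position: [0.6388, -0.177, 0.1132]
ee_rot: [0.046, 0.999, 0.0, -0.0]
ft_force: [-0.5, 0.4, 0.4]
grip_width: 0.0002
finger_force: 0.0
t=16.17 [ 0.6388 -0.177   0.1132] F [-0.5  0.4  0.4] w 0.0002 -> [-0.0014 -0.0002  0.0122] [ 0.  -0.  -0.2]
```

Approach to contact slowly.

```bash
python3 -m pendant '[[-0.001,0,0.003,0,0,0],[-0.001,0,0.006,0,0,0],[-0.001,0,0.009,0,0,0],[-0.001,0,0.012,0,0,0],[-0.001,0,0.012,0,0,0]]'|grep -E 'pos|ft'; python3 -m pendant '[[0,0,0.001,0,0,0],[0,0,0.002,0,0,0],[0,0,0.003,0,0,0],[0,0,0.004,0,0,0],[0,0,0.004,0,0,0]]'|grep -E 'pos|ft'; python3 -m pendant '[[0,0,0.001,0,0,0],[0,0,0.002,0,0,0],[0,0,0.003,0,0,0],[0,0,0.003,0,0,0]]'|grep -E 'pos|ft'
```

```text
position: [0.6395, -0.1778, 0.1006]
ft_force: [-0.3, -0.2, 0.1]
position: [0.6398, -0.1778, 0.0971]
ft_force: [-1.0, 0.5, 2.6]
position: [0.6398, -0.1778, 0.094]
ft_force: [-1.6, -0.4, 5.2]
```

```bash
python3 -m pendant '[[0,0,0.001,0,0,0],[0,0,0.002,0,0,0],[0,0,0.003,0,0,0],[0,0,0.004,0,0,0],[0,0,0.005,0,0,0]]'|grep -E 'pos|ft'; python3 -m pendant '[[0,0,0.001,0,0,0],[0,0,0.0015,0,0,0],[0,0,0.0015,0,0,0],[0,0,0.0015,0,0,0],[0,0,0.0015,0,0,0]]'|grep -E 'pos|ft'
python3 - <<'E'
from h import *
F=[];Z=[]
for i in range(4):
    c=cap('scene' if i else 'wrist');s=st();F.append(s['ft_force'][2]);Z.append(s['position'][2])
print(s['time'],np.mean(F),F,np.round(Z,4))
im=c['img'][:,:,::-1];cv2.imwrite('pics/s6.png',cv2.resize(im[150:320,150:400],None,fx=3.2,fy=3.2,interpolation=cv2.INTER_CUBIC))
E
```

```text
position: [0.6399, -0.1778, 0.0893]
ft_force: [-1.1, 0.2, 7.9]
position: [0.6399, -0.1778, 0.0879]
ft_force: [-2.0, -0.3, 8.1]
18.3667 7.480879033055597 [np.float64(7.877033420438925), np.float64(7.320845783167078), np.float64(7.774975880017832), np.float64(6.950661048598553)] [0.088  0.088  0.088  0.0879]
```

View pics/s6.png

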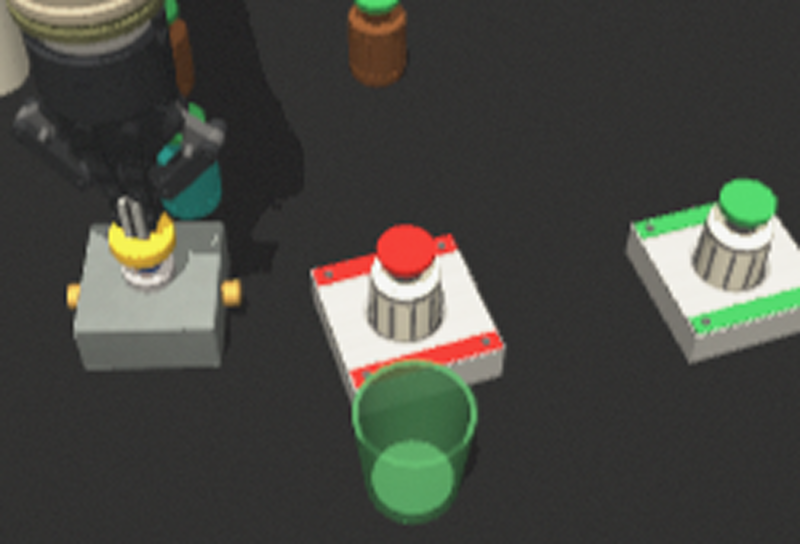

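The fingers are on the knob at (140,235), no orange stem shows, and both housings are seated. Height and force put the travel at about 11 mm, so I'll press 1 mm more and hold.

```bash
python3 -m pendant '[[0,0,0.0005,0,0,0],[0,0,0.001,0,0,0],[0,0,0.001,0,0,0],[0,0,0.001,0,0,0],[0,0,0.001,0,0,0]]'|grep -E 'pos|ft'; python3 -m pendant '[[0,0,0,0,0,0],[0,0,0,0,0,0],[0,0,0,0,0,0],[0,0,0,0,0,0],[0,0,0,0,0,0]]'|grep -E 'pos|ft'
python3 - <<'E'
from h import *
F=[];Z=[];D=[]
for i in range(10):
    c=cap('scene');s=st();F.append(s['ft_force'][2]);Z.append(s['position'][2])
    W=cloud(c);h=cv2.cvtColor(c['img'],cv2.COLOR_RGB2HSV).astype(int)
    v,u=np.mgrid[:420,:560];k=(h[...,0]>20)&(h[...,0]<35)&(h[...,1]>120)&(abs(u-194)<12)&(abs(v-224)<14);D.append(np.percentile(W[k][:,2],[75,90]))
print(s['time'],np.mean(F),np.mean(Z),np.mean(D,0))
W=np.load('scene.npy');h=cv2.cvtColor(cv2.imread('scene.bmp'),cv2.COLOR_BGR2HSV).astype(int);k=(h[...,0]>20)&(h[...,0]<35)&(h[...,1]>120)&(abs(u-194)<12)&(abs(v-221)<14);print(np.percentile(W[k][:,2],[75,90]))
E
```

```text
position: [0.6399, -0.1779, 0.087]
ft_force: [-1.6, -1.1, 8.6]
position: [0.6399, -0.1778, 0.087]
ft_force: [-2.5, 0.7, 8.5]
19.7 8.202614615709498 0.08701004161645606 [nan nan]
[nan nan]
```

Force and height both match half travel. Hold for well over two more seconds, then hand in.

```bash
python3 -m pendant '[[0,0,0,0,0,0],[0,0,0,0,0,0],[0,0,0,0,0,0],[0,0,0,0,0,0],[0,0,0,0,0,0]]'|grep ft;python3 -m pendant '[[0,0,0,0,0,0],[0,0,0,0,0,0],[0,0,0,0,0,0],[0,0,0,0,0,0],[0,0,0,0,0,0]]'|grep ft;python3 -m pendant '[[0,0,0,0,0,0],[0,0,0,0,0,0],[0,0,0,0,0,0],[0,0,0,0,0,0],[0,0,0,0,0,0]]'|grep ft;python3 -m pendant '[[0,0,0,0,0,0],[0,0,0,0,0,0],[0,0,0,0,0,0],[0,0,0,0,0,0],[0,0,0,0,0,0]]'|grep ft;python3 -m pendant '[[0,0,0,0,0,0],[0,0,0,0,0,0],[0,0,0,0,0,0],[0,0,0,0,0,0],[0,0,0,0,0,0]]'; python3 -c "
from rig import manip
print(manip.job_done())"
```

```text
ft_force: [-2.0, 0.5, 9.0]
ft_force: [-2.4, 0.3, 8.7]
ft_force: [-1.6, -0.3, 8.4]
ft_force: [-2.5, 1.4, 7.8]
time: 21.78
position: [0.6399, -0.1778, 0.087]
ee_rot: [0.046, 0.999, -0.0, 0.0]
ft_force: [-2.5, 0.1, 8.8]
grip_width: -0.0004
finger_force: 4.2
the job is handed in; nothing more can be done
None
```

Both housings are seated upright and released, green tag in the green-striped nest and red in the red-striped one, and I handed the job in at 21.8 s with the valve still held at about 12 mm (fingertips at 87 mm, about 8.5 N) for over two seconds.

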